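# Sort two heating blocks and hold a temperature probe on the good one

## Robot

A 7-joint arm with a two-finger parallel gripper is mounted at the origin on the work surface. World frame = base frame: x ahead of the robot, y to its left, z up, the work surface at z = 0. Lengths are in m, angles in rad, forces in N, time in s.
With the tool pointing down it reaches from about 0.35 to 0.9 m from the base axis. Payload 8.1 kg.
Tool frame: the origin (TCP) lies at the very end of the fingers, on their centre line; the grasp point (between the pads) lies 19 mm behind it (grasp_offset is the distance from the TCP to the grasp point, in m); z points along the fingers, y is the line along which they close (so a half turn about z gives the same grasp; the last joint's range is limited). The gripper opens to 92 mm and grips with 3 to 60 N. Pads are 19 mm wide; open, the fingers measure 130 mm over their backs; the gripper's body (75 mm by 190 mm) begins 47 mm behind the grasp point.
Start: joints at [1.068, 0.434, 0.025, 1.573, -0.012, 1.134, -0.075], TCP at [0.243, -0.576, 0.227] pointing down, gripper open.
Joint ranges: [-2.62, 2.62], [-0.44, 2.09], [-1.27, 1.32], [0.08, 2.57], [-1.32, 4.46], [0.12, 2], [-2.74, 2.74]. Speed limits (rad/s): [2.22, 2.22, 3.01, 3.01, 3.14, 3.14, 3.14].

## Interface

Orientations are given as a rotation vector (axis times angle).
In Python, from cell import observe, get_image, camera_params, sign_off, silhouettes, grasp_offset gives the robot as it stands. The module is installed in compiled form; this text tells all that it offers.
- The arm moves only by the tool jog_arm, never from a script. Its argument "motion" is a list that holds one entry, the list of rows, each a list of 7 numbers: the shift along the tool's x, y, z in m, then the turn, a rotation vector about the tool's x, y, z in rad, then the closure, from -1 (fully open) to 1 (shut), so that 0 is half open. In form: [[[dx, dy, dz, wx, wy, wz, hand], ...]]. A call has 1 to 10 rows; each row is the pose to reach, as a shift and turn from the pose commanded when the call began, along the tool's axes at that moment; what a row does not reach only later rows make up. A row lasts 1/12 s, in which the tool goes at most 41.7 mm and 7.16 degrees, less where a joint would pass 70% of its speed; a pose out of reach is approached as far as the arm can. A call with a gripper value outside its range is refused whole. The fingers move at their own pace and stop on an object; "force" is the grip in N (left out, the last holds). Time passes only in rows, so rows that repeat a pose let the fingers close. It gives the time, the measured TCP pose, the force, the opening and the grip force at its end, in the units of the state.
- observe(): the state, without advancing time (a new reading comes with each control period).
- get_image(name): name is "side" or "top"; returns the picture (420x560x3 uint8, red, green, blue); there is no depth.
- camera_params(name): a dict with "vertical_fov" (degrees; the focal length in pixels is half the picture's height over the tangent of half this angle, whatever the lens; pixels are square), "cx", "cy" (the principal point, pixels), "T" (4x4, takes a point from camera to world coordinates). Camera axes: x right, y down, z forward; pixel columns grow to the right and rows downward; lengths in m; the calibration is good to about 2 mm. A picture is of the moment at which its call begins. camera_params takes no time and is no camera call.
- sign_off(): hands the job in; it is judged then, once.
Trained networks look in the newest picture that a camera, given by its name, has taken for a name from the list of things; names that differ only in an ending like _2 or _b are one class to them, and where a whole thing is asked for, a point or a joint stands for the part that bears it (a point fixed in the world has none). Each returns a list of dicts, best first, with "p" (0 to 1); they miss things now and then, are a little off and sometimes report something else, mostly with a low value. They report only what shows in the picture. A call takes as long as a camera call. They do not tell look-alikes from the thing itself.
- silhouettes(query, camera): "mask" (420x560 bool, what is visible of it) and "pixel" ([column, row] in pixels, amid what is visible of it).
The state is a dict: "clock": time; "joints": joint angles; "dq": joint speeds; "joint_efforts": joint torques, N m; "position": TCP position; "ee_rot": TCP orientation; "force": force on the tool from outside, world axes, zero at the start; "ft_torque": the same for the moment, N m; "width": opening from 0.0 (shut) to 1.0 (fully open); "gripper_force": force on a finger pad.
Only numpy, scipy, OpenCV 4.12 (cv2) and the standard library are available. Lean on these libraries where they do the work, as an engineer would, in place of code of your own. Each camera call takes 0.05 s, during which the arm holds its last target. There are 200 camera calls.

## Task

Sort the two aluminium heating blocks by their tags without dropping them: seat the green-tagged block flat in the well of the white dry-bath heater and the red-tagged block flat in the red reject tray, and let go of both. Then take the yellow spring-tipped temperature probe out of its leaning stand and hold it upright with its tip on the blue target dot of the green block, pressed gently so that the copper tip is pushed about half way in; finish while still holding it there. Leave the bottle, the beaker and the jar alone.

Things in the scene. Friction and masses are not known exactly. Their poses are not given: they have to be found in the camera images.
- block_green: Grey aluminium heating block, loose, 60 mm long (x) by 44 wide (y) by 40 high, about 0.3 kg. Green sticker (14 x 36 mm) on its top near the -x end, another on its -x end face. Three flat black dots in a row across the top. Near the +x end of the top a target mark: white disc of 20 mm with a 13 mm blue dot. Origin: centre of its underside, z up.
- block_red: Grey aluminium heating block, loose, 60 mm long (x) by 44 wide (y) by 40 high, about 0.3 kg. Red sticker (14 x 36 mm) on its top near the -x end, another on its -x end face. Three flat black dots in a row across the top. Near the +x end of the top a target mark: white disc of 20 mm with a 13 mm blue dot. Origin: centre of its underside, z up.
- block_green_spot (a point): Centre of the blue target dot on top of the green block: 18 mm towards +x from the block's centre line, on the top face, 40 mm above its underside.
- bath: Dry-bath heater, fixed to the bench: white box 110 mm (x) by 130 mm (y) by 60 mm high with a teal panel with display and knob on its -x face. In the middle of its top is a rectangular well with a black floor, 66 mm (x) by 50 mm (y), 10 mm deep. Origin at the centre of its underside, z up.
- bath_well (a point): Centre of the well's floor, 50 mm above the bench (the heater's top is at 60 mm); x along the well's long side. The block fits with 3 mm of play on each side, long side along x, either end first; its upper 30 mm stand out.
- reject: Red plastic reject tray, fixed to the bench, 92 mm (x) by 76 mm (y) by 16 mm high, walls 8 mm thick, inside 76 by 60 mm and 10 mm deep. Origin at the centre of its underside, z up.
- reject_nest (a point): Centre of the tray's inner floor, 6 mm above the bench; x along its long side. The block fits with 8 mm of play on each side, long side along x, either end first.
- stand: Probe stand, fixed: grey foot 100 by 80 mm, 8 mm thick, with a white block 50 by 56 by 24 mm that leans 0.35 rad (20 degrees) so that its top looks towards the stand's -x. A 10.4 mm hole runs through the white block square to its top face; the centre of its mouth is 65 mm above the bench, over the stand's origin. Origin at the centre of the foot's underside.
- probe: Temperature probe, 0.1 kg, loose, in the stand's hole, leaning 0.35 rad, handle top towards the stand's -x. Along its z (tip to top): copper sprung tip, 6.4 mm dia, end at -46 mm; steel stem, 9 mm dia, -30 to 0; black flange, 30 mm dia, 0 to 5, rests on the white block; yellow handle 20 x 20 mm (sides along x, y), 5 to 63. Draw it out 50 mm along its axis. Origin: flange's underside.
- probe_grip (a point): Point on the probe's axis in the handle, 40 mm above the flange's underside (z = +40 mm of the probe), 86 mm from the end of the tip: the place to grip, across either pair of flat sides.
- probe_end (a point): The very end of the copper tip, 46 mm below the flange's underside when the spring is out; axes as the probe's.
- plunger (a joint): How far the copper tip is pushed in along the probe's axis: 0 m out, 0.012 m fully in. Its spring pushes back with 1 N at the start and 250 N/m more (2.5 N at half way, 4 N fully in, then it is a hard stop).
- bottle: Bystander: white plastic bottle with blue cap, 60 mm across, 120 mm tall, loose. Origin at the centre of its underside.
- beaker: Bystander: clear glass beaker, 68 mm across, 85 mm tall, loose. Origin at the centre of its underside.
- jar: Bystander: amber glass jar with black lid, 64 mm across, 85 mm tall, loose. Origin at the centre of its underside.
Things that resemble listed ones, but are neither listed nor needed, are in the scene too. Of the things like the probe, leave any that is purple; of the rest the larger one is meant.

How it is judged:
On the way, in this order (a step that is already met when the one before it is completed fails the run):
1. green block seated in the heater's well and red block in the reject tray, both let go (distance between block_green and bath_well below 0.006 m and angle between each of block_green, block_red's own z axis and vertical below 0.06 rad and distance between block_red and reject_nest below 0.014 m and contact force between the fingers and block_green below 0.05 N and contact force between the fingers and block_red below 0.05 N), for 0.2 s.
2. the probe, gripped by the fingers, is out of its stand (contact force between the fingers and probe above 2 N and contact force between probe and stand below 0.05 N and distance between probe and stand above 0.1 m), for 0.2 s.
At the end, for the whole second after the job is handed in: Probe still held: tip within 7 mm of the dot's centre, within 8 degrees of upright, pushed in 2.5 to 10.5 mm, 0.8 to 8 N, carried by the fingers alone; green block flat in the well (within 6 mm), red block flat in the tray (within 14 mm), both at rest and untouched by the fingers (all of step 1 and linear speed of each of block_green, block_red below 0.01 m/s and distance between probe_end and block_green_spot below 0.007 m and angle between probe's own z axis and vertical below 0.14 rad and value of joint plunger between 0.0025 and 0.0105 m and contact force between probe and block_green between 0.8 and 8 N and contact force between the fingers and probe above 2 N and contact force between probe and bath below 0.05 N and contact force between probe and stand below 0.05 N and linear speed of probe below 0.02 m/s); the arm keeps its last pose, push and grip.
It fails at once if a bystander (bottle, beaker or jar) moved more than 25 mm or tipped (distance of any of bottle, beaker, jar from where it was at the start of the episode above 0.025 m or angle between any of bottle, beaker, jar's own z axis and vertical above 0.3 rad).
It fails at once if the probe was pressed on a block with more than 15 N (contact force between probe and block_green above 15 N or contact force between probe and block_red above 15 N).
It fails at once if a block was dropped: in free air with its underside over 75 mm above the bench ((height (world z) of block_green above 0.075 m and contact force between block_green and anything else below 0.001 N) or (height (world z) of block_red above 0.075 m and contact force between block_red and anything else below 0.001 N)).
It also fails if it takes over 66 s, if anything falls off the work surface, if the arm or the gripper's body presses on something with over 40 N, if the wrist force passes 120 N, or if a joint passes its speed limit or range.

## Working session

There is one attempt and no reset: what is moved stays moved. The work goes in short steps, Python scripts to look and compute and a tool call to move; the robot and the scene stay as the last step left them, time stands still between calls to the robot, and variables do not carry over. Pictures are saved under pics/ and viewed, at most 10 in all, crops included, and the job is handed in when it is done.

Besides the shell and the picture viewer there is one more tool, called as name([rows], argument=value, ...), one row to a line, values as JSON. jog_arm: Moves the arm, as the interface text tells. Its arguments: {"type":"object","properties":{"motion":{"type":"array"},"force":{"type":"number"}},"required":["motion"]}

```bash
mkdir -p pics; python3 - <<'E'
from cell import *
import cv2,numpy as np
np.set_printoptions(precision=4,suppress=True)
for n in("top","side"):
    cv2.imwrite(f"pics/{n}0.png",get_image(n)[:,:,::-1]); p=camera_params(n); print(n,p)
print(observe(),grasp_offset)
E
```

```text
top {'vertical_fov': 42.60561643206309, 'cx': 283.52619067363855, 'cy': 206.1465581315923, 'T': array([[-0.0497, -0.9763,  0.2105,  0.1615],
       [-0.9988,  0.0494, -0.0068,  0.0469],
       [-0.0037, -0.2106, -0.9776,  1.8474],
       [ 0.    ,  0.    ,  0.    ,  1.    ]])}
side {'vertical_fov': 48.011882701801845, 'cx': 285.78256470709476, 'cy': 211.89653123695157, 'T': array([[-0.9504, -0.2488,  0.1869,  0.2834],
       [-0.311 ,  0.7389, -0.5978,  0.7966],
       [ 0.0106, -0.6263, -0.7795,  1.0444],
       [ 0.    ,  0.    ,  0.    ,  1.    ]])}
{'clock': 0.1, 'joints': array([ 1.0684,  0.4351,  0.025 ,  1.574 , -0.0116,  1.134 , -0.0751]), 'dq': array([-0.0005, -0.0012, -0.001 , -0.0002, -0.0005,  0.0016,  0.0004]), 'joint_efforts': array([  0.0033, -66.9126,   0.9878, -31.5144,  -0.0606,   0.0374,
         0.    ]), 'position': array([ 0.2431, -0.5753,  0.226 ]), 'ee_rot': array([-3.0778, -0.6235,  0.0006]), 'force': array([ 0.6393,  0.3472, -0.6742]), 'ft_torque': array([ 0.0247, -0.0179, -0.0123]), 'gripper_force': 0.0, 'width': 0.9995818531423035} 0.0188
```

View pics/top0.png

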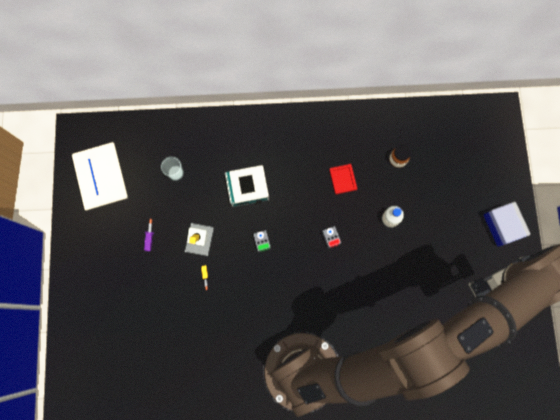

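View pics/side0.png

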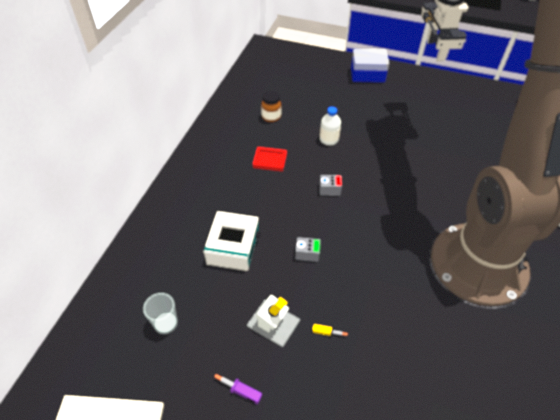

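The top view has +x up and +y left. Green block is at (262,240), red block (331,236), bath (247,185) and tray (343,179). The real probe leans in its stand at (197,238), with a small yellow look-alike at (205,277) and a purple one at (148,236). The side view shows the same things: green block (308,249), red (331,185), bath (232,240), tray (270,158), stand (274,315).

Next I'll fit poses with a model to the silhouettes from both cameras.

```bash
cat > h.py <<'E'
import numpy as np,cv2
from scipy.optimize import minimize
from scipy.spatial.transform import Rotation as R
from cell import *
np.set_printoptions(precision=4,suppress=True)
def proj(n,P):
    p=camera_params(n);T=p["T"];f=210/np.tan(np.radians(p["vertical_fov"]/2))
    c=(np.asarray(P)-T[:3,3])@T[:3,:3]
    return c[:,:2]/c[:,2:]*f+[p["cx"],p["cy"]]
def ray(n,uv,z):
    p=camera_params(n);T=p["T"];f=210/np.tan(np.radians(p["vertical_fov"]/2))
    d=T[:3,:3]@np.array([(uv[0]-p["cx"])/f,(uv[1]-p["cy"])/f,1]);return T[:3,3]+d*(z-T[2,3])/d[2]
def box(lx,ly,z0,z1): return np.array([[sx*lx/2,sy*ly/2,z] for sx in(-1,1) for sy in(-1,1) for z in(z0,z1)])
def place(P,q): return P@R.from_euler('z',q[2]).as_matrix().T+[q[0],q[1],q[3] if len(q)>3 else 0]
S=8
def cov(n,P,sl):   # antialiased coverage of convex hull
    x0,x1,y0,y1=sl
    h=cv2.convexHull(((proj(n,P)-[x0,y0]+.5)*S-.5).astype(np.float32))
    m=np.zeros(((y1-y0)*S,(x1-x0)*S),np.uint8);cv2.fillConvexPoly(m,np.round(h*16).astype(np.int32),1,shift=4)
    return m.reshape(y1-y0,S,x1-x0,S).mean((1,3))
def fit(P,masks,q0):
    def cost(q):
        t=0
        for n,m in masks.items():
            ys,xs=np.where(m);sl=(max(xs.min()-12,0),xs.max()+12,max(ys.min()-12,0),ys.max()+12)
            t+=np.abs(cov(n,place(P,q),sl)-m[sl[2]:sl[3],sl[0]:sl[1]]).sum()/m.sum()
        return t
    best=None
    for dy in(-.5,0,.5):
        s=np.array([q0[0],q0[1],q0[2]+dy]);sim=np.vstack([s,s+[.01,0,0],s+[0,.01,0],s+[0,0,.25]])
        r=minimize(cost,s,method="Nelder-Mead",options=dict(initial_simplex=sim,xatol=1e-4,fatol=1e-4))
        if best is None or r.fun<best.fun:best=r
    return best.x,best.fun
E
python3 - <<'E'
from h import *
get_image("top");get_image("side")
M={}
for q in("block_green","bath","reject","stand","probe","bottle","beaker","jar"):
    for n in("top","side"):
        for k,d in enumerate(silhouettes(q,n)):
            ys,xs=np.where(d["mask"]);print(q,n,round(d["p"],2),np.array(d["pixel"]).round(1),len(xs),ray(n,d["pixel"],.02)[:2]); M[f"{q}-{n}-{k}"]=d["mask"]
np.savez("m.npz",**M)
E
```

```text
block_green top 0.56 [260.6 242.9] 228 [0.4306 0.1189]
block_green side 0.82 [307.4 248.9] 510 [0.4365 0.1113]
block_green side 0.55 [274.1 307.4] 224 [0.4643 0.299 ]
bath top 0.86 [244.9 186.8] 1331 [0.6311 0.1657]
bath side 0.85 [234.  241.5] 2547 [0.6278 0.1504]
reject top 0.69 [341.  179.2] 544 [ 0.6415 -0.172 ]
stand top 0.96 [198.4 241.1] 602 [0.4475 0.3315]
stand side 0.97 [275.4 320.8] 1208 [0.45   0.3308]
probe top 0.64 [196.  238.1] 103 [0.4583 0.3395]
probe top 0.51 [148.8 240.8] 144 [0.4571 0.5013]
probe top 0.48 [206.1 274.9] 77 [0.3309 0.3073]
probe side 0.57 [328.3 330.3] 186 [0.3258 0.3146]
probe side 0.56 [243.4 388.6] 444 [0.4641 0.501 ]
probe side 0.47 [277.4 308.2] 213 [0.4561 0.2985]
bottle top 0.82 [391.8 218.1] 337 [ 0.494 -0.337]
bottle side 0.72 [332.8 127. ] 564 [ 0.4941 -0.3757]
bottle side 0.15 [159.  313.4] 1020 [0.7177 0.4   ]
beaker top 0.17 [342.7 179.2] 579 [ 0.6412 -0.178 ]
beaker side 0.97 [159.6 312.1] 957 [0.718  0.3965]
jar top 0.77 [401.9 158.7] 368 [ 0.7053 -0.3923]
jar side 0.7 [272.3 104.3] 503 [ 0.719  -0.4217]
```

```bash
cat > meas.py <<'E'
from h import *
I={n:get_image(n) for n in("top","side")}
def m(n,w,t=55):
    g=I[n].max(2);k=np.zeros(g.shape,bool);x,y,r=w;s=np.s_[y-r:y+r,x-r:x+r]
    _,lab=cv2.connectedComponents((g[s]>t).astype(np.uint8));c=np.bincount(lab.ravel());c[0]=0
    k[s]=lab==c.argmax();return k
E
python3 - <<'E'
from meas import *
print(I["top"][280:300,225:245].max(2).max(), I["side"][200:215,340:350].max())
O={"green":(box(.06,.044,0,.04),(262,240,18),(308,249,24),(.43,.115)),
"red":(box(.06,.044,0,.04),(332,237,18),(331,185,22),(.44,-.13)),
"bath":(box(.11,.13,0,.06),(247,185,35),(232,240,45),(.63,.155)),
"reject":(box(.092,.076,0,.016),(343,179,22),(270,158,27),(.64,-.175)),
"foot":(box(.1,.08,0,.008),(199,240,25),(274,320,40),(.45,.33))}
for k,(P,t,s,g) in O.items():
  for th in(45,80):
    mm={"top":m("top",t,th),"side":m("side",s,th)}
    if k=="foot":
        P=np.vstack([P])
    for c in(["top"],["side"],["top","side"]):
        q,f=fit(P,{n:mm[n] for n in c},(*g,0.1));print(k,th,c,q,round(f,3),[int(mm[n].sum()) for n in c])
out=[]
for n,(x,y,r) in(("top",(230,210,55)),("side",(295,250,75))):
    out.append(cv2.resize(I[n][y-r:y+r,x-r:x+r,::-1],(390,390),interpolation=cv2.INTER_CUBIC))
cv2.imwrite("pics/c1.png",np.hstack(out))
E
```

```text
41 63
green 45 ['top'] [0.438  0.114  0.1041] 0.208 [321]
green 45 ['side'] [0.4068 0.1294 0.7886] 0.745 [2290]
green 45 ['top', 'side'] [0.4378 0.114  0.0928] 0.973 [321, 2290]
green 80 ['top'] [0.4392 0.1145 0.2092] 0.09 [261]
green 80 ['side'] [0.4359 0.1094 0.1955] 0.101 [584]
green 80 ['top', 'side'] [0.4382 0.1133 0.2355] 0.273 [261, 584]
red 45 ['top'] [ 0.4384 -0.1253  0.2782] 0.169 [327]Traceback (most recent call last):
  File "<stdin>", line 14, in <module>
  File "h.py", line 31, in fit
    r=minimize(cost,s,method="Nelder-Mead",options=dict(initial_simplex=sim,xatol=1e-4,fatol=1e-4))
    res = _minimize_neldermead(fun, x0, args, callback, bounds=bounds,
                               **options)
    fsim[j] = func(sim[j])
              ~~~~^^^^^^^^
    fx = function(np.copy(x), *(wrapper_args + args))
  File "h.py", line 26, in cost
    t+=np.abs(cov(n,place(P,q),sl)-m[sl[2]:sl[3],sl[0]:sl[1]]).sum()/m.sum()
              ~~~^^^^^^^^^^^^^^^^^
  File "h.py", line 18, in cov
    h=cv2.convexHull(((proj(n,P)-[x0,y0]+.5)*S-.5).astype(np.float32))
                       ~~~~^^^^^
  File "h.py", line 7, in proj
    p=camera_params(n);T=p["T"];f=210/np.tan(np.radians(p["vertical_fov"]/2))
ValueError: time passes only in moves, steps and waits
```

```bash
sed -i 's/^def proj/_C={n:camera_params(n) for n in("top","side")}\ncamera_params=_C.__getitem__\ndef proj/' h.py
cat > run.py <<'E'
from meas import *
O={"green":(box(.06,.044,0,.04),(262,240,18),(308,249,24),(.43,.115)),
"red":(box(.06,.044,0,.04),(332,237,18),(331,185,22),(.44,-.13)),
"bath":(box(.11,.13,0,.06),(247,185,35),(232,240,45),(.63,.155)),
"reject":(box(.092,.076,0,.016),(343,179,22),(270,158,27),(.64,-.175))}
for k,(P,t,s,g) in O.items():
  for th in(70,90):
    mm={"top":m("top",t,th),"side":m("side",s,th)}
    for c in(["top"],["side"],["top","side"]):
        q,f=fit(P,{n:mm[n] for n in c},(*g,0.1));print(k,th,c,q,round(f,3),[int(mm[n].sum()) for n in c])
out=[]
for n,(x,y,r) in(("top",(230,210,55)),("side",(295,250,75))):
    out.append(cv2.resize(I[n][y-r:y+r,x-r:x+r,::-1],(390,390),interpolation=cv2.INTER_CUBIC))
cv2.imwrite("pics/c1.png",np.hstack(out))
E
python3 run.py
```

```text
green 70 ['top'] [0.4382 0.1148 0.2306] 0.108 [280]
green 70 ['side'] [0.4353 0.1096 0.0819] 0.133 [616]
green 70 ['top', 'side'] [0.4379 0.1131 0.2101] 0.292 [280, 616]
green 90 ['top'] [0.4387 0.1149 0.2121] 0.102 [244]
green 90 ['side'] [0.4368 0.1094 0.2339] 0.082 [559]
green 90 ['top', 'side'] [0.4382 0.1138 0.2327] 0.305 [244, 559]
red 70 ['top'] [ 0.4399 -0.1248  0.2924] 0.092 [283]
red 70 ['side'] [ 0.4378 -0.1288  0.4364] 0.11 [504]
red 70 ['top', 'side'] [ 0.438  -0.1259  0.3445] 0.241 [283, 504]
red 90 ['top'] [ 0.4402 -0.125   0.3017] 0.123 [253]
red 90 ['side'] [ 0.438  -0.1312  0.3231] 0.065 [462]
red 90 ['top', 'side'] [ 0.4389 -0.1268  0.3023] 0.294 [253, 462]
bath 70 ['top'] [0.6364 0.1593 0.1482] 0.244 [1219]
bath 70 ['side'] [0.6347 0.1541 0.1346] 0.187 [2472]
bath 70 ['top', 'side'] [0.6353 0.1568 0.1418] 0.442 [1219, 2472]
bath 90 ['top'] [0.6364 0.1587 0.1428] 0.259 [1162]
bath 90 ['side'] [0.6348 0.1536 0.1496] 0.176 [2353]
bath 90 ['top', 'side'] [0.6351 0.1567 0.1459] 0.45 [1162, 2353]
reject 70 ['top'] [ 0.6468 -0.1805  0.1952] 0.12 [672]
reject 70 ['side'] [ 0.6452 -0.1837  0.0284] 0.201 [820]
reject 70 ['top', 'side'] [ 0.6462 -0.1812  0.1254] 0.327 [672, 820]
reject 90 ['top'] [ 0.6469 -0.1805  0.1697] 0.083 [644]
reject 90 ['side'] [ 0.6458 -0.1849  0.073 ] 0.148 [766]
reject 90 ['top', 'side'] [ 0.6468 -0.1816  0.1499] 0.243 [644, 766]
```

View pics/c1.png

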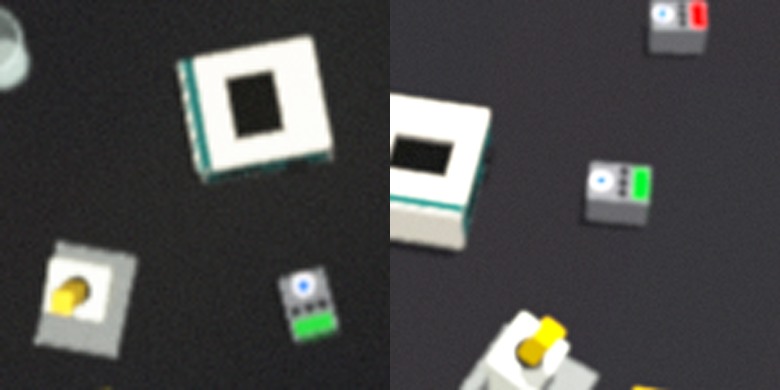

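The crop shows a sharp white bath with a black well, at (255,103) in the left panel. The green block's sticker is towards -x and its dot towards +x. The probe handle leans to -x/+y.

The two cameras differ by a constant (2, 5) mm, so I use the mean: green (.4375,.112, yaw .22), red (.439,-.128, .31), bath (.6355,.1565, .145), tray (.646,-.1825, .15).

```bash
cat > rel.py <<'E'
import sys,numpy as np
from cell import observe
from scipy.spatial.transform import Rotation as R
# usage: rel.py x y z psi  -> row from current pose to tool-down pose
np.set_printoptions(precision=4,suppress=True)
def rel(p,Rt):
    o=observe();A=R.from_rotvec(o["ee_rot"])
    d=A.inv().apply(np.array(p)-o["position"]);w=(A.inv()*Rt).as_rotvec()
    print("row",np.r_[d,w],"rows needed",np.linalg.norm(d)/.0417,np.degrees(np.linalg.norm(w))/7.16)
def down(psi): return R.from_euler('z',psi)*R.from_euler('x',np.pi)
if __name__=="__main__":
    a=list(map(float,sys.argv[1:]));rel(a[:3],down(a[3]));o=observe();print(o["clock"],o["position"],o["joints"],o["width"],o["force"])
E
python3 rel.py .439 -.128 .13 .31
```

```text
row [ 0.3546 -0.3363  0.0967  0.0001  0.      0.0897] rows needed 11.945868971820365 0.7180253790105122
1.2 [ 0.2433 -0.5757  0.2267] [ 1.0684  0.4345  0.025   1.5732 -0.0116  1.134  -0.0751] 0.9976372815931146 [ 0.6942  1.2422 -0.9039]
```

jog_arm([
  [[0.355,-0.336,0.097,0,0,0.09,-1],[0.355,-0.336,0.097,0,0,0.09,-1],[0.355,-0.336,0.097,0,0,0.09,-1],[0.355,-0.336,0.097,0,0,0.09,-1],[0.355,-0.336,0.097,0,0,0.09,-1],[0.355,-0.336,0.097,0,0,0.09,-1],[0.355,-0.336,0.097,0,0,0.09,-1],[0.355,-0.336,0.097,0,0,0.09,-1],[0.355,-0.336,0.097,0,0,0.09,-1],[0.355,-0.336,0.097,0,0,0.09,-1]],
])

```text
clock: 2.03
position: [0.4079, -0.1997, 0.1456]
ee_rot: [3.104, 0.484, 0.001]
force: [0.4, -1.2, 0.4]
width: 0.997
gripper_force: 0.0
```

```bash
python3 rel.py .439 -.128 .08 .31
```

```text
row [ 0.0514 -0.0589  0.0656  0.0007 -0.0007 -0.0006] rows needed 2.4473839112988123 0.009420631696999549
2.0333 [ 0.4079 -0.1997  0.1456] [ 0.454   0.2634 -0.1404  2.0678  0.0504  0.8125 -0.9777] 0.9974514234660922 [ 0.3602 -1.1831  0.3683]
```

jog_arm([
  [[0.051,-0.059,0.066,0,0,0,-1],[0.051,-0.059,0.066,0,0,0,-1],[0.051,-0.059,0.066,0,0,0,-1],[0.051,-0.059,0.066,0,0,0,-1],[0.051,-0.059,0.1,0,0,0,-1],[0.051,-0.059,0.132,0,0,0,-1],[0.051,-0.059,0.132,0,0,0,-1]],
])

```text
clock: 2.62
position: [0.4352, -0.1301, 0.0102]
ee_rot: [-3.103, -0.483, 0.009]
force: [-0.4, -0.1, -0.3]
width: 1.003
gripper_force: 0.0
```

```bash
python3 rel.py .439 -.128 .014 .31
```

```text
row [ 0.0042 -0.0008 -0.0038 -0.0025  0.0056 -0.0008] rows needed 0.13706917787176442 0.049222442781120125
2.6167 [ 0.4352 -0.1301  0.0102] [ 0.2735  0.4959 -0.1312  2.1807  0.1362  0.4784 -1.2251] 1.002509461307423 [-0.4168 -0.0552 -0.3246]
```

jog_arm([
  [[0.002,0,-0.003,0,0,0,-1],[0.002,0,-0.003,0,0,0,-1],[0.002,0,-0.003,0,0,0,1],[0.002,0,-0.003,0,0,0,1],[0.002,0,-0.003,0,0,0,1],[0.002,0,-0.003,0,0,0,1],[0.002,0,-0.003,0,0,0,1],[0.002,0,-0.003,0,0,0,1],[0.002,0,-0.003,0,0,0,1]],
], force=30)

```text
clock: 3.37
position: [0.4396, -0.1288, 0.0166]
ee_rot: [-3.104, -0.485, 0.001]
force: [-2.2, 2.2, 1.6]
width: 0.541
gripper_force: 1.4
```

```bash
python3 rel.py .439 -.128 .014 .31
```

```text
row [-0.0003 -0.0009  0.0027 -0.0004  0.0004 -0.0001] rows needed 0.06785282637148034 0.004317352688240759
3.3667 [ 0.4396 -0.1288  0.0166] [ 0.2725  0.4855 -0.1349  2.1726  0.133   0.4914 -1.2252] 0.5409022759360347 [-2.1534  2.2202  1.6103]
```

jog_arm([
  [[0,0,0.001,0,0,0,1],[0,0,0.001,0,0,0,1],[0,0,0.001,0,0,0,1],[0,0,0.001,0,0,0,1],[0,0,0.001,0,0,0,1],[0,0,-0.02,0,0,0,1],[0,0,-0.05,0,0,0,1],[0,0,-0.05,0,0,0,1],[0,0,-0.05,0,0,0,1]],
], force=30)

```text
clock: 4.12
position: [0.4408, -0.1294, 0.0675]
ee_rot: [3.103, 0.484, 0.004]
force: [-0.7, -0.3, -2.3]
width: 0.476
gripper_force: 30.0
```

```bash
cat > held.py <<'E'
# fit held/placed block: held.py u v r (top) u v r (side) z0
from meas import *
import sys
a=sys.argv[1:];z0=float(a[6]);o=observe()
g=[float(a[7]),float(a[8]),float(a[9])]
from rel import rel
print(o["clock"],o["position"],o["width"],o["gripper_force"],o["force"])
for n,w in(("top",a[:3]),("side",a[3:6])):
    u,v,r=map(int,w)
    cv2.imwrite(f"pics/h_{n}.png",cv2.resize(I[n][v-r:v+r,u-r:u+r,::-1],(380,380),interpolation=cv2.INTER_CUBIC))
    P=np.array([place(box(.06,.044,0,.04),(*g,z0))])[0];print(n,"pred centre",proj(n,P).mean(0))
cv2.imwrite(f"pics/{a[10]}.png",np.hstack([cv2.imread(f"pics/h_{n}.png") for n in("top","side")]))
E
python3 held.py 332 237 40 331 185 45 .05 .44 -.129 .31 held1
```

```text
4.2167 [ 0.4393 -0.1291  0.066 ] 0.4784967669092282 29.99923199415207 [-0.105  -0.5239 -2.5132]
top pred centre [334.0176 234.2593]
side pred centre [330.9997 172.3246]
```

View pics/held1.png

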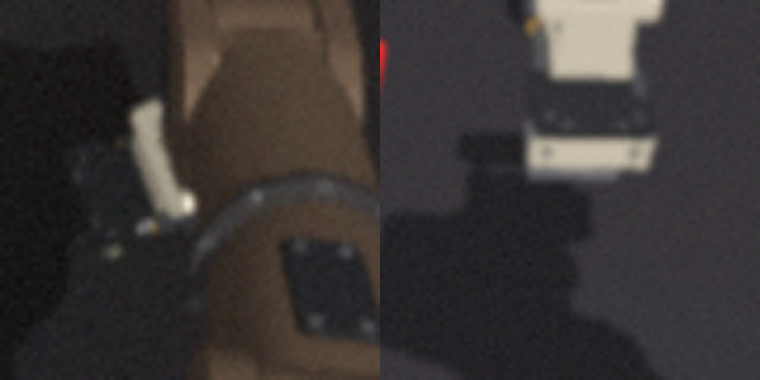

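The held block is hidden by the gripper in both views, but the opening is 44 mm, so the grasp is good. Next is the tray.

```bash
python3 rel.py .646 -.1825 .067 .15
```

```text
row [ 0.1806  0.1138 -0.0012 -0.0002  0.0008  0.1595] rows needed 5.119125286440441 1.27665501461625
4.2167 [ 0.4393 -0.1291  0.066 ] [ 0.2931  0.3963 -0.1572  2.1365  0.1049  0.6166 -1.199 ] 0.4784967669092282 [-0.105  -0.5239 -2.5132]
```

jog_arm([
  [[0.181,0.114,-0.001,0,0,0.16,1],[0.181,0.114,-0.001,0,0,0.16,1],[0.181,0.114,-0.001,0,0,0.16,1],[0.181,0.114,-0.001,0,0,0.16,1],[0.181,0.114,-0.001,0,0,0.16,1],[0.181,0.114,-0.001,0,0,0.16,1],[0.181,0.114,-0.001,0,0,0.16,1],[0.181,0.114,-0.001,0,0,0.16,1]],
])

```text
clock: 4.88
position: [0.6457, -0.1822, 0.0652]
ee_rot: [-3.132, -0.235, 0.006]
force: [0.0, 0.1, -2.9]
width: 0.478
gripper_force: 30.0
```

```bash
python3 rel.py .646 -.1825 .025 .15
```

```text
row [ 0.0004  0.0004  0.0402 -0.0012  0.0037 -0.0002] rows needed 0.9633623742529346 0.030863797536998586
4.8833 [ 0.6457 -0.1822  0.0652] [ 0.2504  0.6663 -0.0864  1.6028  0.0694  0.8793 -1.2831] 0.47786807686632726 [ 0.0217  0.062  -2.8958]
```

jog_arm([
  [[0,0,0.02,0,0,0,1],[0,0,0.036,0,0,0,1],[0,0,0.042,0,0,0,1],[0,0,0.042,0,0,0,1],[0,0,0.044,0,0,0,1],[0,0,0.044,0,0,0,1],[0,0,0.044,0,0,0,1]],
])

```text
clock: 5.47
position: [0.6473, -0.1826, 0.0245]
ee_rot: [3.132, 0.235, 0.002]
force: [-0.0, -0.5, -2.2]
width: 0.48
gripper_force: 30.0
```

```bash
python3 rel.py .646 -.1825 .022 .15
```

```text
row [-0.0013 -0.0003  0.0025  0.0005 -0.001  -0.0003] rows needed 0.06730890066857324 0.008909106501401233
5.4667 [ 0.6473 -0.1826  0.0245] [ 0.2487  0.7149 -0.0837  1.6279  0.0765  0.8009 -1.2889] 0.48033001255211777 [-0.0128 -0.5071 -2.2272]
```

jog_arm([
  [[0,0,0.002,0,0,0,1],[0,0,0.004,0,0,0,1],[0,0,0.004,0,0,0,1],[0,0,0.004,0,0,0,1]],
])

```text
clock: 5.8
position: [0.6477, -0.1826, 0.0219]
ee_rot: [3.132, 0.235, 0.003]
force: [-5.0, 0.5, 14.2]
width: 0.475
gripper_force: 30.0
```

jog_arm([
  [[0,0,0,0,0,0,-0.2],[0,0,0,0,0,0,-0.5],[0,0,0,0,0,0,-1],[0,0,0,0,0,0,-1],[0,0,0,0,0,0,-1],[0,0,0,0,0,0,-1]],
])

```text
clock: 6.3
position: [0.647, -0.1825, 0.0195]
ee_rot: [-3.133, -0.235, 0.0]
force: [-0.2, 0.0, 0.2]
width: 0.861
gripper_force: 0.0
```

```bash
python3 rel.py .4375 .112 .14 .22
```

```text
row [-0.1632 -0.3224 -0.1205 -0.      0.0002 -0.0703] rows needed 9.135689142031175 0.5624401352803566
6.3 [ 0.647  -0.1825  0.0195] [ 0.2485  0.7214 -0.0833  1.6301  0.0772  0.7934 -1.2894] 0.8605645451873368 [-0.1575  0.0328  0.2351]
```

jog_arm([
  [[0,0,-0.04,0,0,0,-1],[0,0,-0.08,0,0,0,-1],[0,0,-0.12,0,0,0,-1],[-0.05,-0.1,-0.12,0,0,-0.07,-1],[-0.1,-0.2,-0.12,0,0,-0.07,-1],[-0.163,-0.322,-0.12,0,0,-0.07,-1],[-0.163,-0.322,-0.12,0,0,-0.07,-1],[-0.163,-0.322,-0.12,0,0,-0.07,-1],[-0.163,-0.322,-0.12,0,0,-0.07,-1],[-0.163,-0.322,-0.12,0,0,-0.07,-1]],
])

```text
clock: 7.13
position: [0.4767, 0.0565, 0.1398]
ee_rot: [3.123, 0.344, 0.001]
force: [0.8, 1.5, -0.5]
width: 1.004
gripper_force: 0.0
```

```bash
cat > red.py <<'E'
from meas import *
P=box(.06,.044,.006,.046)
def blk(n,w):   # grey/white/black-dot/red-sticker block inside the red tray: non-tray = low saturation region + fill
    u,v,r=w;s=np.s_[v-r:v+r,u-r:u+r];im=I[n][s].astype(int)
    return s,im
out=[]
for n,w in(("top",(343,179,28)),("side",(270,158,32))):
    s,im=blk(n,w);out.append(cv2.resize(I[n][s][:,:,::-1],(390,390),interpolation=cv2.INTER_CUBIC))
    for q in((.6477,-.1826,.15),):
        pts=proj(n,place(P,q));hull=cv2.convexHull(((pts-[w[0]-w[2],w[1]-w[2]]+.5)*195/w[2]).astype(np.float32)).astype(int)
        cv2.polylines(out[-1],[hull],True,(255,255,0),1)
        sp=(proj(n,place(np.array([[.018,0,.046]]),q))[0]-[w[0]-w[2],w[1]-w[2]]+.5)*195/w[2]
        cv2.drawMarker(out[-1],tuple(sp.astype(int)),(0,255,0),0,12)
cv2.imwrite("pics/red1.png",np.hstack(out))
E
python3 red.py; python3 rel.py .4375 .112 .06 .22
```

```text
row [-0.024  -0.0577  0.08   -0.0024  0.0014  0.0085] rows needed 2.4330203457062485 0.07159674014093316
7.2333 [0.4741 0.0611 0.1398] [-0.083   0.3119 -0.1926  2.0163  0.077   0.8216 -1.6613] 1.0002530746594174 [ 0.7423 -1.5425  0.5254]
```

View pics/red1.png

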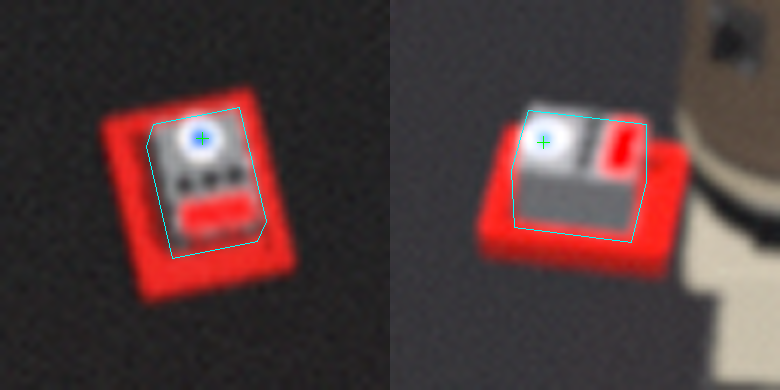

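The red block sits flat inside the tray, with its dot at (200,137) against a predicted (202,138) in the left panel. Now I'll quantify the camera bias from blue-dot centroids.

```bash
cat > dots.py <<'E'
from meas import *
I0={n:cv2.imread(f"pics/{n}0.png")[:,:,::-1] for n in I}
def cen(im,w,f):
    u,v,r=w;s=im[v-r:v+r,u-r:u+r].astype(float);k=f(s);yy,xx=np.mgrid[v-r:v+r,u-r:u+r];return np.array([(xx*k).sum(),(yy*k).sum()])/k.sum()
blue=lambda s:np.clip(s[:,:,2]-s[:,:,0]-25,0,None)
grn=lambda s:np.clip(s[:,:,1]-s[:,:,0]-40,0,None)
if __name__=="__main__":
    for n,w in(("top",(343,170,12)),("side",(268,152,12))):
        print("red now",n,ray(n,cen(I[n],w,blue),.046))
    for n,w,w2 in(("top",(262,236,10),(262,246,10)),("side",(300,246,10),(317,246,10))):
        b=ray(n,cen(I0[n],w,blue),.04);g=ray(n,cen(I0[n],w2,grn),.04);d=b-g
        print("green0",n,b,g,"yaw",np.arctan2(d[1],d[0]),"len",np.linalg.norm(d))
    for n,w in(("top",(331,231,10)),("side",(326,181,10))): print("red0",n,ray(n,cen(I0[n],w,blue),.04))
    q=np.array([.6477,-.1826]);print("red dot if centred",q+.018*np.array([np.cos(.15),np.sin(.15)]))
E
python3 dots.py
```

```text
red now top [ 0.6659 -0.1796  0.046 ]
red now side [ 0.6661 -0.1826  0.046 ]
green0 top [0.4541 0.1186 0.04  ] [0.4159 0.1103 0.04  ] yaw 0.21452467399270445 len 0.039082185760567024
green0 side [0.4542 0.1148 0.04  ] [0.4154 0.1069 0.04  ] yaw 0.2013649804690673 len 0.03967372079624757
red0 top [ 0.4555 -0.118   0.04  ]
red0 side [ 0.4556 -0.1227  0.04  ]
red dot if centred [ 0.6655 -0.1799]
```

```bash
cat > well.py <<'E'
from dots import *
def quad(lx,ly,z): return np.array([[a*lx/2,b*ly/2,z] for a,b in((1,1),(1,-1),(-1,-1),(-1,1))])
def well(im,n,w):
    u,v,r=w;sl=(u-r,u+r,v-r,v+r);g=im[v-r:v+r,u-r:u+r].max(2).astype(float)
    hi=np.percentile(g,90);lo=np.percentile(g,2)+5;obs=np.clip((hi-g)/(hi-lo),0,1)
    def c(q): return (np.abs(np.minimum(cov(n,place(quad(.066,.05,.06),q),sl),cov(n,place(quad(.066,.05,.05),q),sl))-obs)).sum()/obs.sum()
    best=min((minimize(c,[.636+a,.157+b,.145],method="Nelder-Mead",options=dict(initial_simplex=[[.636+a,.157+b,.145],[.641+a,.157+b,.145],[.636+a,.162+b,.145],[.636+a,.157+b,.25]],xatol=1e-4,fatol=1e-4)) for a in(-.003,.003) for b in(-.003,.003)),key=lambda r:r.fun)
    return best.x,best.fun
for n,w in(("top",(246,185,14)),("side",(232,234,17))): print(n,well(I0[n],n,w))
for n,t in(("top",(247,185,35)),("side",(232,240,45))):
    I[n]=I0[n];print(n,fit(box(.11,.13,0,.06),{n:m(n,t,55 if n=="top" else 75)},(.636,.157,.145)))
E
python3 well.py
```

```text
top (array([0.6317, 0.1583, 0.1214]), np.float64(0.18781367328174087))
side (array([0.6321, 0.1527, 0.1058]), np.float64(0.21661298073166538))
top (array([0.6362, 0.1584, 0.1506]), np.float64(0.2542460546574288))
side (array([0.635 , 0.154 , 0.1374]), np.float64(0.1848596051554828))
```

```bash
python3 - <<'E'
from dots import *
from scipy import ndimage
out=[]
for n,w,hy in(("top",(247,185,30),(.1587)),("side",(232,240,40),.1535)):
    u,v,r=w;k=390/(2*r);im=cv2.resize(I0[n][v-r:v+r,u-r:u+r,::-1],(390,390),interpolation=cv2.INTER_CUBIC)
    for x,col in((.632,(255,0,255)),(.636,(0,160,0))):
        for L,W,z in((.11,.13,.06),(.11,.13,0),(.066,.05,.06),(.066,.05,.05)):
            p=place(np.array([[a*L/2,b*W/2,z] for a,b in((1,1),(1,-1),(-1,-1),(-1,1))]),(x,hy,.145))
            cv2.polylines(im,[((proj(n,p)-[u-r,v-r]+.5)*k).astype(int)],True,col,1)
    out.append(im)
cv2.imwrite("pics/bath.png",np.hstack(out))
E
```

```text
(no output)
```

View pics/bath.png

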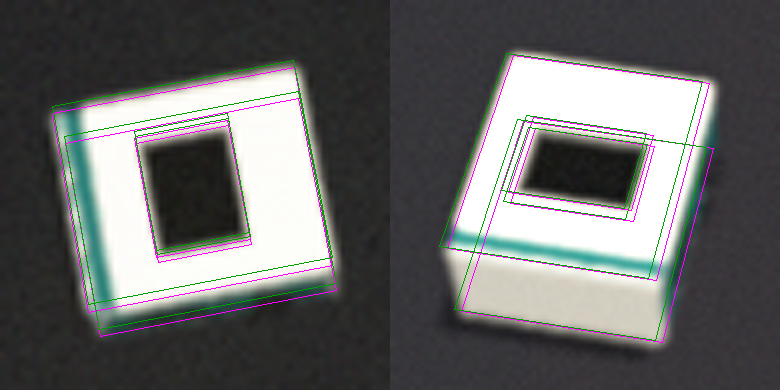

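Overlay: the white top blooms on its -x side, at (337,272) left and (718,85) right. Centring both edges, and the hole itself, gives a bath x of about .632. From the top camera y = .158 and yaw = .14. The green block from its dots is (.4364,.1146), yaw .21.

```bash
python3 rel.py .4364 .1146 .06 .21
```

```text
row [-0.0283 -0.0685  0.0795  0.0004 -0.0002  0.0073] rows needed 2.605921176709026 0.058374821731773614
7.5333 [0.4788 0.0539 0.1395] [-0.075   0.3162 -0.1847  2.0101  0.0786  0.8218 -1.6578] 1.0014872545752764 [ 0.1648 -0.3878  0.3568]
```

jog_arm([
  [[-0.028,-0.0685,0.04,0,0,0.007,-1],[-0.028,-0.0685,0.06,0,0,0.007,-1],[-0.028,-0.0685,0.06,0,0,0.007,-1],[-0.028,-0.0685,0.06,0,0,0.007,-1],[-0.028,-0.0685,0.09,0,0,0.007,-1],[-0.028,-0.0685,0.12,0,0,0.007,-1],[-0.028,-0.0685,0.12,0,0,0.007,-1],[-0.028,-0.0685,0.12,0,0,0.007,-1],[-0.028,-0.0685,0.12,0,0,0.007,-1]],
])

```text
clock: 8.28
position: [0.4369, 0.1154, 0.0207]
ee_rot: [3.124, 0.331, 0.001]
force: [-0.0, -0.0, 0.6]
width: 1.001
gripper_force: 0.0
```

```bash
python3 rel.py .4364 .1146 .0165 .21
```

```text
row [-0.0007  0.0007  0.0042  0.0003 -0.0009  0.0012] rows needed 0.10419251745598969 0.01194779357130497
8.2833 [0.4369 0.1154 0.0207] [-0.2445  0.4731 -0.1706  2.1835  0.1643  0.4958 -1.9011] 1.000987901067741 [-0.0465 -0.0055  0.6471]
```

jog_arm([
  [[-0.0005,0.0005,0.004,0,0,0,-1],[-0.0005,0.0005,0.004,0,0,0,1],[-0.0005,0.0005,0.004,0,0,0,1],[-0.0005,0.0005,0.004,0,0,0,1],[-0.0005,0.0005,0.004,0,0,0,1],[-0.0005,0.0005,0.004,0,0,0,1],[-0.0005,0.0005,0.004,0,0,0,1],[-0.0005,0.0005,0.004,0,0,0,1],[-0.0005,0.0005,0.004,0,0,0,1],[-0.0005,0.0005,0.004,0,0,0,1]],
], force=30)

```text
clock: 9.12
position: [0.4354, 0.1151, 0.0156]
ee_rot: [3.124, 0.333, -0.0]
force: [0.0, -1.2, 1.7]
width: 0.474
gripper_force: 30.0
```

jog_arm([
  [[0,0,0,0,0,0,1],[0,0,0,0,0,0,1],[0,0,0,0,0,0,1]],
])

```text
clock: 9.37
position: [0.4353, 0.1152, 0.0156]
ee_rot: [3.124, 0.333, -0.0]
force: [0.4, -2.6, 2.7]
width: 0.476
gripper_force: 30.0
```

```bash
python3 rel.py .4364 .1146 .095 .21
```

```text
row [ 0.0009  0.0008 -0.0794  0.0002  0.0001  0.0025] rows needed 1.9038024399681734 0.020452035086129246
9.3667 [0.4353 0.1152 0.0156] [-0.2474  0.4816 -0.168   2.1895  0.1683  0.4822 -1.9043] 0.47639514573062264 [ 0.3623 -2.5502  2.6529]
```

jog_arm([
  [[0,0,-0.03,0,0,0,1],[0,0,-0.06,0,0,0,1],[0,0,-0.085,0,0,0,1],[0,0,-0.085,0,0,0,1]],
])

```text
clock: 9.7
position: [0.4375, 0.1166, 0.1043]
ee_rot: [-3.122, -0.334, -0.009]
force: [0.4, 0.2, -2.8]
width: 0.478
gripper_force: 30.0
```

```bash
python3 rel.py .631 .158 .1 .14
```

```text
row [ 0.1978  0.0004  0.0055 -0.0012 -0.0061  0.0729] rows needed 4.746452579784439 0.5857198813708254
9.7 [0.4375 0.1166 0.1043] [-0.2045  0.3264 -0.2145  2.1152  0.106   0.7036 -1.8464] 0.477809259430524 [ 0.4486  0.1893 -2.8173]
```

jog_arm([
  [[0.198,0,0.0055,0,0,0.073,1],[0.198,0,0.0055,0,0,0.073,1],[0.198,0,0.0055,0,0,0.073,1],[0.198,0,0.0055,0,0,0.073,1],[0.198,0,0.0055,0,0,0.073,1],[0.198,0,0.0055,0,0,0.073,1],[0.198,0,0.0055,0,0,0.073,1],[0.198,0,0.0055,0,0,0.073,1],[0.198,0,0.0055,0,0,0.073,1],[0.198,0,0.0055,0,0,0.073,1]],
])

```text
clock: 10.53
position: [0.6277, 0.157, 0.0948]
ee_rot: [3.134, 0.22, -0.002]
force: [-0.2, -0.2, -3.2]
width: 0.478
gripper_force: 30.0
```

```bash
python3 rel.py .631 .158 .08 .14
```

```text
row [ 0.0035 -0.0006  0.0148  0.0002  0.0012 -0.    ] rows needed 0.3654240549014279 0.009554248819069359
10.5333 [0.6277 0.157  0.0948] [-0.2252  0.6023 -0.1554  1.6451  0.1118  0.9041 -1.8539] 0.47828698950284715 [-0.2353 -0.1694 -3.2178]
```

jog_arm([
  [[0.0035,-0.001,0.01,0,0,0,1],[0.0035,-0.001,0.015,0,0,0,1],[0.0035,-0.001,0.015,0,0,0,1],[0.0035,-0.001,0.015,0,0,0,1],[0.0035,-0.001,0.015,0,0,0,1]],
])

```text
clock: 10.95
position: [0.6321, 0.1586, 0.08]
ee_rot: [3.134, 0.219, -0.0]
force: [0.0, -0.2, -3.1]
width: 0.476
gripper_force: 30.0
```

```bash
python3 rel.py .631 .158 .0656 .14
```

```text
row [-0.0012  0.0004  0.0144  0.0001  0.0002 -0.0003] rows needed 0.3470466700953407 0.003396923196433148
10.95 [0.6321 0.1586 0.08  ] [-0.2278  0.6251 -0.1528  1.6449  0.1158  0.8807 -1.8571] 0.47600698592555296 [ 0.0499 -0.1818 -3.1034]
```

jog_arm([
  [[-0.001,0.0005,0.003,0,0,0,1],[-0.001,0.0005,0.006,0,0,0,1],[-0.001,0.0005,0.009,0,0,0,1],[-0.001,0.0005,0.011,0,0,0,1],[-0.001,0.0005,0.011,0,0,0,1]],
])

```text
clock: 11.37
position: [0.6309, 0.1579, 0.0684]
ee_rot: [3.134, 0.219, -0.002]
force: [0.2, 0.1, -3.6]
width: 0.48
gripper_force: 30.0
```

```bash
python3 rel.py .631 .158 .0656 .14
```

```text
row [ 0.0001 -0.0001  0.0028  0.0002  0.001  -0.0003] rows needed 0.06798903567275691 0.008403654927198429
11.3667 [0.6309 0.1579 0.0684] [-0.2282  0.6371 -0.1514  1.6563  0.1189  0.8581 -1.8593] 0.47993958966182737 [ 0.2446  0.1279 -3.563 ]
```

jog_arm([
  [[0,0,0.002,0,0,0,1],[0,0,0.004,0,0,0,1],[0,0,0.004,0,0,0,1]],
])

```text
clock: 11.62
position: [0.6315, 0.1581, 0.0657]
ee_rot: [-3.134, -0.219, -0.001]
force: [-1.6, -0.6, 1.7]
width: 0.477
gripper_force: 30.0
```

jog_arm([
  [[0,0,0,0,0,0,-0.2],[0,0,0,0,0,0,-0.5],[0,0,-0.001,0,0,0,-1],[0,0,-0.001,0,0,0,-1],[0,0,-0.001,0,0,0,-1],[0,0,-0.02,0,0,0,-1],[0,0,-0.06,0,0,0,-1],[0,0,-0.1,0,0,0,-1],[0,0,-0.13,0,0,0,-1],[0,0,-0.13,0,0,0,-1]],
])

```text
clock: 12.45
position: [0.6348, 0.1593, 0.2026]
ee_rot: [-3.131, -0.219, -0.017]
force: [0.9, 0.1, 0.0]
width: 0.997
gripper_force: 0.0
```

```bash
python3 rel.py .5 .02 .25 .14
```

```text
row [-0.1523  0.1191 -0.0493 -0.002  -0.011  -0.0005] rows needed 4.785717127514077 0.08918173464890829
12.45 [0.6348 0.1593 0.2026] [-0.221   0.5034 -0.1623  1.525   0.0877  1.1091 -1.833 ] 0.9971086233410656 [0.8579 0.0521 0.0353]
```

jog_arm([
  [[-0.15,0.12,-0.05,0,0,0,-1],[-0.15,0.12,-0.05,0,0,0,-1],[-0.15,0.12,-0.05,0,0,0,-1],[-0.15,0.12,-0.05,0,0,0,-1],[-0.15,0.12,-0.05,0,0,0,-1],[-0.15,0.12,-0.05,0,0,0,-1],[-0.15,0.12,-0.05,0,0,0,-1]],
])

```text
clock: 13.03
position: [0.4989, 0.0167, 0.2459]
ee_rot: [3.134, 0.215, 0.003]
force: [-0.8, -0.1, 1.1]
width: 1.0
gripper_force: 0.0
```

```bash
cat > stand.py <<'E'
from dots import *
L=R.from_euler('y',-.35).as_matrix().T
foot=box(.1,.08,0,.008); O=np.array([0,0,.065])
blk=box(.05,.056,-.024,0)@L+O; han=box(.02,.02,.005,.063)@L+O
def go(names):
    sl={"top":(170,228,214,268),"side":(238,312,280,352)};obs={}
    for n in names:
        a,b,c,d=sl[n];s=I0[n][c:d,a:b].astype(float);bg=np.median(I0["top"][280:300,225:245]) if n=="top" else 60
        full=(s.max(2)>80).astype(float);yel=np.clip((s[:,:,0]-s[:,:,2])/(110),0,1)
        if n=="side": full[-(352-322):,(310-238):]=0;yel[:, 310-238:]=0
        obs[n]=full,yel
    def c(q):
        t=0
        for n in names:
            f,y=obs[n];h=cov(n,place(han,q),sl[n])
            u=np.maximum(np.maximum(cov(n,place(foot,q),sl[n]),cov(n,place(blk,q),sl[n])),h)
            t+=np.abs(u-f).sum()/f.sum()+np.abs(h-y).sum()/y.sum()
        return t
    return min((minimize(c,[.45,.33,a],method="Nelder-Mead",options=dict(initial_simplex=[[.45,.33,a],[.46,.33,a],[.45,.34,a],[.45,.33,a+.3]],xatol=1e-4,fatol=1e-4)) for a in(-1.2,-.8,-.4,0,.4)),key=lambda r:r.fun)
for ns in(["top"],["side"]):
    r=go(ns);print(ns,r.x,r.fun)
    for n in ns:
        im=cv2.resize(I0[n][210:275,165:235,::-1] if n=="top" else I0[n][280:355,238:318,::-1],None,fx=5,fy=5,interpolation=cv2.INTER_CUBIC);o=[165,210] if n=="top" else [238,280]
        for P,col in((foot,(0,0,255)),(blk,(255,0,255)),(han,(255,0,0))):
            cv2.polylines(im,[cv2.convexHull(((proj(n,place(P,r.x))-o+.5)*5).astype(np.float32)).astype(int)],True,col,1)
        cv2.imwrite(f"pics/s_{n}.png",cv2.resize(im,(390,390)))
cv2.imwrite("pics/stand.png",np.hstack([cv2.imread(f"pics/s_{n}.png") for n in("top","side")]))
for n,w in(("top",(248,178,12)),("side",(227,224,14))): print("green dot",n,cen(I[n],w,blue),ray(n,cen(I[n],w,blue),.09))
q=(.632,.158,.14);print("expected",place(np.array([[.018,0,.09]]),q),[proj(n,place(np.array([[.018,0,.09]]),q)) for n in I])
E
python3 stand.py; python3 rel.py .5 .02 .25 .14
```

```text
['top'] [ 0.4566  0.3314 -0.2324] 0.5850748139904743
['side'] [ 0.4564  0.328  -0.1761] 0.40540386460288735
green dot top [244.4005 176.1299] [0.6503 0.1615 0.09  ]
green dot side [225.1264 226.0597] [0.6434 0.1574 0.09  ]
expected [[0.6498 0.1605 0.09  ]] [array([[244.7106, 176.259 ]]), array([[222.3098, 226.3455]])]
row [ 0.0003 -0.0011 -0.0049 -0.0003 -0.0007  0.0001] rows needed 0.11986739825324381 0.006315202707992553
13.1333 [0.4998 0.0189 0.2451] [-0.0133  0.2253 -0.1586  1.8338  0.0396  1.0848 -1.6171] 1.0035691469527075 [-0.0961  1.1403 -0.0663]
```

View pics/stand.png

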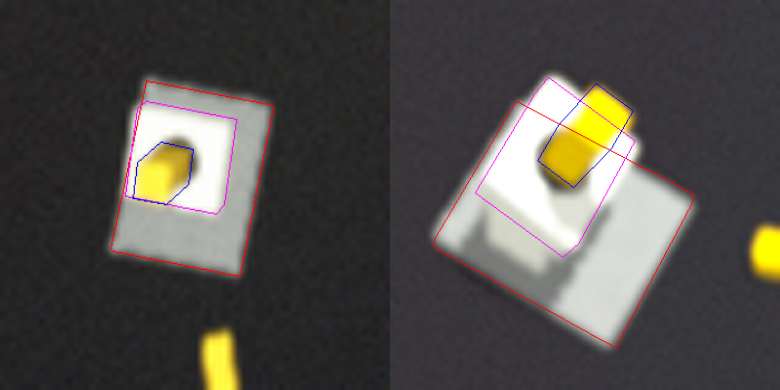

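Stand overlay: the foot, white block and handle outlines fit in both views (foot corners (147,80)-(240,275), handle (165,173)). That gives stand ≈ (.4566,.3312), yaw ≈ -.205. The green dot in the top view is at (.6503,.1615) against an expected (.6498,.1605), so the block is seated well.

Next is the probe pre-grasp, gripping across the stand's x faces because of joint 7's range.

```bash
cat > pr.py <<'E'
import sys
from rel import *
s=float(sys.argv[1]);yaw=-.205
A=R.from_euler('z',yaw)*R.from_euler('y',-.35);a=A.apply([0,0,1])
Rt=A*R.from_euler('z',np.pi/2)*R.from_euler('x',np.pi)
p=np.array([.4566,.3312,.065])+s*a;print("target",p)
rel(p,Rt);o=observe();print(o["clock"],o["position"],o["joints"],o["force"],o["width"])
E
python3 pr.py .14
```

```text
target [0.4096 0.341  0.1965]
row [-0.0444 -0.3316  0.0487 -0.3047  0.2136 -1.2126] rows needed 8.10646236040265 10.150345950890658
13.1333 [0.4998 0.0189 0.2451] [-0.0133  0.2253 -0.1586  1.8338  0.0396  1.0848 -1.6171] [-0.0961  1.1403 -0.0663] 1.0035691469527075
```

jog_arm([
  [[-0.044,-0.332,0.049,-0.305,0.214,-1.213,-1],[-0.044,-0.332,0.049,-0.305,0.214,-1.213,-1],[-0.044,-0.332,0.049,-0.305,0.214,-1.213,-1],[-0.044,-0.332,0.049,-0.305,0.214,-1.213,-1],[-0.044,-0.332,0.049,-0.305,0.214,-1.213,-1],[-0.044,-0.332,0.049,-0.305,0.214,-1.213,-1],[-0.044,-0.332,0.049,-0.305,0.214,-1.213,-1],[-0.044,-0.332,0.049,-0.305,0.214,-1.213,-1],[-0.044,-0.332,0.049,-0.305,0.214,-1.213,-1],[-0.044,-0.332,0.049,-0.305,0.214,-1.213,-1]],
])

```text
clock: 13.97
position: [0.4068, 0.347, 0.1948]
ee_rot: [2.222, 1.8, 0.315]
force: [1.2, -0.7, 0.6]
width: 1.0
gripper_force: 0.0
```

jog_arm([
  [[0,0,0,0,0,0,-1]],
])

```text
clock: 14.05
position: [0.407, 0.3434, 0.1947]
ee_rot: [2.223, 1.796, 0.313]
force: [-0.0, -1.1, 0.6]
width: 0.999
gripper_force: 0.0
```

```bash
python3 pr.py .14
```

```text
target [0.4096 0.341  0.1965]
row [-0.0018  0.0035 -0.0007 -0.0058  0.0019 -0.0061] rows needed 0.09531000577012001 0.06922799229098837
14.05 [0.407  0.3434 0.1947] [-0.6175  0.2851 -0.4994  1.9847  0.6087  0.9055 -1.6882] [-0.0331 -1.0523  0.6278] 0.998656320954901
```

jog_arm([
  [[-0.002,0.003,0.02,-0.006,0.002,-0.006,-1],[-0.002,0.003,0.045,-0.006,0.002,-0.006,-1],[-0.002,0.003,0.07,-0.006,0.002,-0.006,-1],[-0.002,0.003,0.09,-0.006,0.002,-0.006,-1],[-0.002,0.003,0.09,-0.006,0.002,-0.006,-1],[-0.002,0.003,0.09,-0.006,0.002,-0.006,-1],[-0.002,0.003,0.09,-0.006,0.002,-0.006,-1]],
])

```text
clock: 14.63
position: [0.4418, 0.3327, 0.1132]
ee_rot: [2.226, 1.785, 0.321]
force: [-1.1, 1.0, -0.7]
width: 0.998
gripper_force: 0.0
```

```bash
python3 pr.py .0212
```

```text
target [0.4495 0.3327 0.0849]
row [ 0.0016 -0.0026  0.0291  0.001   0.001  -0.0138] rows needed 0.7021791701731913 0.11108729087642122
14.6333 [0.4418 0.3327 0.1132] [-0.6289  0.4117 -0.4223  2.051   0.7758  0.7423 -1.8212] [-1.1376  1.0147 -0.6633] 0.9975317486267382
```

jog_arm([
  [[0.001,-0.001,0.015,0,0,-0.007,-1],[0.001,-0.001,0.028,0,0,-0.007,-1],[0.001,-0.001,0.028,0,0,-0.007,-1],[0.001,-0.001,0.028,0,0,-0.007,-1],[0.001,-0.001,0.028,0,0,-0.007,-1],[0.001,-0.001,0.028,0,0,-0.007,-1]],
])

```text
clock: 15.13
position: [0.4505, 0.3318, 0.0871]
ee_rot: [2.217, 1.793, 0.321]
force: [-0.1, -0.2, -0.2]
width: 1.0
gripper_force: 0.0
```

```bash
python3 pr.py .0212
```

```text
target [0.4495 0.3327 0.0849]
row [ 0.0006 -0.0019  0.0016  0.0021  0.     -0.0054] rows needed 0.060815336339993135 0.046549643946462355
15.1333 [0.4505 0.3318 0.0871] [-0.64    0.4566 -0.3938  2.0641  0.8368  0.6956 -1.8654] [-0.1211 -0.2358 -0.1765] 0.999929849581824
```

jog_arm([
  [[0,-0.0015,0.0015,0,0,0,-1],[0,-0.0015,0.0015,0,0,0,1],[0,-0.0015,0.0015,0,0,0,1],[0,-0.0015,0.0015,0,0,0,1],[0,-0.0015,0.0015,0,0,0,1],[0,-0.0015,0.0015,0,0,0,1],[0,-0.0015,0.0015,0,0,0,1],[0,-0.0015,0.0015,0,0,0,1],[0,-0.0015,0.0015,0,0,0,1],[0,-0.0015,0.0015,0,0,0,1]],
], force=25)

```text
clock: 15.97
position: [0.4496, 0.3312, 0.0839]
ee_rot: [2.217, 1.794, 0.318]
force: [-0.1, -0.4, 0.5]
width: 0.398
gripper_force: 0.0
```

jog_arm([
  [[0,0,0,0,0,0,1],[0,0,0,0,0,0,1],[0,0,0,0,0,0,1],[0,0,0,0,0,0,1],[0,0,0,0,0,0,1],[0,0,0,0,0,0,1],[0,0,0,0,0,0,1]],
], force=25)

```text
clock: 16.55
position: [0.4495, 0.3312, 0.0838]
ee_rot: [2.217, 1.794, 0.318]
force: [-0.5, -0.2, -1.2]
width: 0.217
gripper_force: 25.0
```

```bash
python3 pr.py .0212
```

```text
target [0.4495 0.3327 0.0849]
row [ 0.0015  0.     -0.0012  0.0013  0.0018 -0.0049] rows needed 0.04505702585805849 0.042953185825166024
16.55 [0.4495 0.3312 0.0838] [-0.6434  0.4609 -0.3909  2.0677  0.8425  0.6917 -1.8731] [-0.4787 -0.1905 -1.1517] 0.2173096880357267
```

jog_arm([
  [[0,0,-0.015,0,0,0,1],[0,0,-0.03,0,0,0,1],[0,0,-0.045,0,0,0,1],[0,0,-0.06,0,0,0,1],[0,0,-0.08,0,0,0,1],[0,0,-0.1,0,0,0,1],[0,0,-0.13,0,0,0,1],[0,0,-0.13,0,0,0,1],[0,0,-0.13,0,0,0,1]],
])

```text
clock: 17.3
position: [0.406, 0.3415, 0.2074]
ee_rot: [2.217, 1.794, 0.323]
force: [-0.4, -0.5, -2.1]
width: 0.217
gripper_force: 25.0
```

```bash
python3 - <<'E'
from rel import *
o=observe();print(o)
# upright, TCP above the dot: dot (.650,.161)
rel([.650,.161,.20],down(-.205+np.pi/2))
rel([.59,.24,.22],down(-.205+np.pi/2))
E
```

```text
{'clock': 17.3, 'joints': array([-0.6126,  0.2638, -0.5058,  1.9791,  0.5989,  0.9226, -1.6744]), 'dq': array([ 0.0026,  0.0371,  0.0256,  0.0374,  0.0174, -0.0126, -0.0112]), 'joint_efforts': array([ -0.5425, -50.2856,  -4.1861, -29.752 ,   1.4764,   0.3789,
         0.2211]), 'position': array([0.406 , 0.3415, 0.2074]), 'ee_rot': array([2.2166, 1.7938, 0.3233]), 'force': array([-0.3916, -0.5498, -2.0692]), 'ft_torque': array([ 0.0712,  0.3641, -0.0171]), 'gripper_force': 24.998525977134705, 'width': 0.21693631616655087}
row [-0.1258  0.2568  0.1021  0.3529 -0.0021 -0.005 ] rows needed 7.280673252074312 2.824705826732097
row [-0.061   0.1931  0.0575  0.3529 -0.0021 -0.005 ] rows needed 5.048597415949705 2.824705826732097
```

jog_arm([
  [[-0.126,0.257,0.09,0.353,-0.002,-0.005,1],[-0.126,0.257,0.09,0.353,-0.002,-0.005,1],[-0.126,0.257,0.09,0.353,-0.002,-0.005,1],[-0.126,0.257,0.09,0.353,-0.002,-0.005,1],[-0.126,0.257,0.09,0.353,-0.002,-0.005,1],[-0.126,0.257,0.09,0.353,-0.002,-0.005,1],[-0.126,0.257,0.09,0.353,-0.002,-0.005,1],[-0.126,0.257,0.09,0.353,-0.002,-0.005,1],[-0.126,0.257,0.09,0.353,-0.002,-0.005,1],[-0.126,0.257,0.09,0.353,-0.002,-0.005,1]],
])

```text
clock: 18.13
position: [0.6474, 0.1563, 0.207]
ee_rot: [2.443, 1.973, -0.01]
force: [-0.6, 0.8, -0.9]
width: 0.214
gripper_force: 25.0
```

jog_arm([
  [[0,0,0,0,0,0,1],[0,0,0,0,0,0,1],[0,0,0,0,0,0,1]],
])

```text
clock: 18.38
position: [0.6447, 0.1619, 0.2096]
ee_rot: [-2.435, -1.985, 0.006]
force: [0.7, 0.3, -1.1]
width: 0.219
gripper_force: 25.0
```

```bash
cat > tip.py <<'E'
from meas import *
import sys
from rel import rel,down
o=observe();print(o["clock"],o["position"],o["force"],o["width"],o["gripper_force"])
Rt=R.from_rotvec(o["ee_rot"]);tip=o["position"]+Rt.apply([0.0015,0,.066]);top=o["position"]+Rt.apply([0.0015,0,.0])
print("tool z",Rt.apply([0,0,1]),"tip",tip)
out=[]
for n,w in(("top",(246,180,32)),("side",(228,222,40))):
    u,v,r=w;k=390/(2*r);im=cv2.resize(I[n][v-r:v+r,u-r:u+r,::-1],(390,390),interpolation=cv2.INTER_CUBIC)
    c=((proj(n,[tip,top,[.650,.161,.09]])-[u-r,v-r]+.5)*k).astype(int)
    cv2.line(im,tuple(c[0]),tuple(c[1]),(255,255,0),1);cv2.drawMarker(im,tuple(c[2]),(0,0,255),1,9);out.append(im)
cv2.imwrite(f"pics/{sys.argv[1]}.png",np.hstack(out))
rel([.650,.161,.19],down(-.205+np.pi/2))
E
python3 tip.py tip1
```

```text
18.4833 [0.6451 0.1616 0.21  ] [ 0.0237 -0.4876 -1.2634] 0.21847707076479989 24.99872088432312
tool z [-0.0022 -0.0023 -1.    ] tip [0.6452 0.1629 0.144 ]
row [ 0.0005  0.005   0.02   -0.0017  0.0027  0.0012] rows needed 0.4943150358399566 0.027110103489833722
```

View pics/tip1.png

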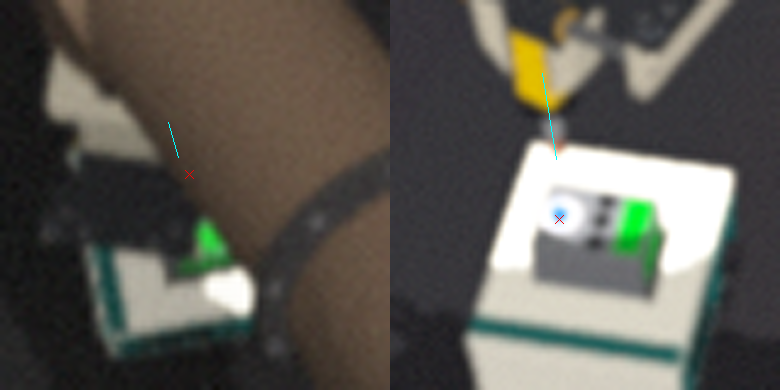

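Side view: the tip is at (558,149) and the dot at (559,213). Allowing for the side camera's known shift (the dot itself appears 6 px above its mark), the tip is within about 1 mm of the prediction and the stem is nearly upright. Lowering now.

jog_arm([
  [[0,0.005,0.01,-0.002,0.002,0,1],[0,0.005,0.02,-0.002,0.002,0,1],[0,0.005,0.03,-0.002,0.002,0,1],[0,0.005,0.04,-0.002,0.002,0,1],[0,0.005,0.04,-0.002,0.002,0,1],[0,0.005,0.04,-0.002,0.002,0,1],[0,0.005,0.04,-0.002,0.002,0,1],[0,0.005,0.04,-0.002,0.002,0,1]],
])

```text
clock: 19.15
position: [0.651, 0.1596, 0.1704]
ee_rot: [2.437, 1.981, 0.001]
force: [-0.4, 0.6, -1.3]
width: 0.216
gripper_force: 25.0
```

```bash
python3 - <<'E'
from h import *
from rel import *
rel([.650,.160,.150],down(-.205+np.pi/2));o=observe();print(o["position"],o["force"])
I=get_image("side");u,v,r=228,222,30
Rt=R.from_rotvec(o["ee_rot"]);im=cv2.resize(I[v-r:v+r,u-r:u+r,::-1],(600,600),interpolation=cv2.INTER_CUBIC)
def H(P,col):
    W=o["position"]+Rt.apply(np.c_[P[:,0]+.0008,P[:,1],.020-P[:,2]])-[0,.0035,0]
    cv2.polylines(im,[cv2.convexHull(((proj("side",W)-[u-r,v-r]+.5)*10).astype(np.float32)).astype(int)],True,col,1)
H(box(.02,.02,.005,.063),(255,0,0));H(box(.009,.009,-.03,0),(255,0,255));H(box(.0064,.0064,-.046,-.03),(0,0,255))
cv2.imwrite("pics/tip2.png",im)
E
```

```text
row [ 0.0002 -0.0011  0.0204  0.0011  0.0001 -0.0006] rows needed 0.4904107624064521 0.010302999582075862
[0.651  0.1596 0.1704] [-0.4483  0.6055 -1.3324]
```

View pics/tip2.png

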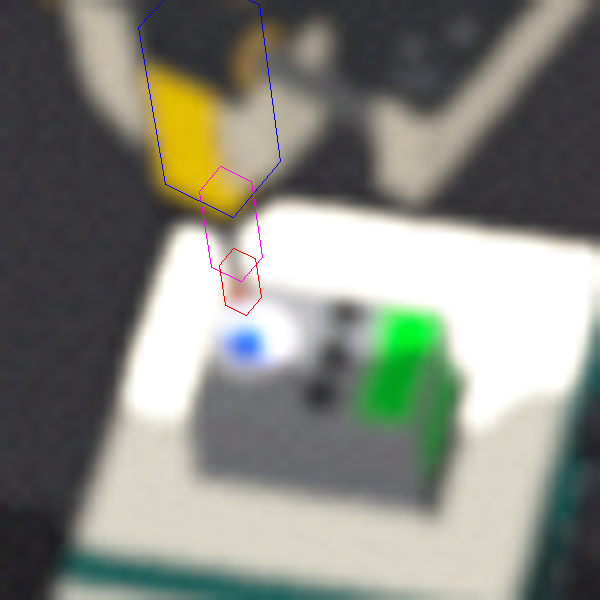

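The model overlay matches: handle, stem and tip are upright, tip end at (240,305). A straight descent lands near (245,341), and the dot is at (244,345). Pressing slowly.

jog_arm([
  [[0,-0.001,0.005,0,0,0,1],[0,-0.001,0.01,0,0,0,1],[0,-0.001,0.013,0,0,0,1],[0,-0.001,0.015,0,0,0,1],[0,-0.001,0.016,0,0,0,1],[0,-0.001,0.016,0,0,0,1],[0,-0.001,0.016,0,0,0,1],[0,-0.001,0.016,0,0,0,1]],
])

```text
clock: 19.87
position: [0.6497, 0.1596, 0.1541]
ee_rot: [2.437, 1.981, -0.0]
force: [-0.5, -0.5, 0.7]
width: 0.217
gripper_force: 25.0
```

jog_arm([
  [[0,0,0.001,0,0,0,1],[0,0,0.002,0,0,0,1],[0,0,0.003,0,0,0,1],[0,0,0.003,0,0,0,1],[0,0,0.003,0,0,0,1]],
])

```text
clock: 20.28
position: [0.6498, 0.1596, 0.1509]
ee_rot: [2.437, 1.981, -0.0]
force: [-0.6, 0.3, 0.9]
width: 0.221
gripper_force: 25.0
```

jog_arm([
  [[0,0,0.001,0,0,0,1],[0,0,0.0015,0,0,0,1],[0,0,0.0015,0,0,0,1],[0,0,0.0015,0,0,0,1],[0,0,0.0015,0,0,0,1]],
])

```text
clock: 20.7
position: [0.6497, 0.1596, 0.1494]
ee_rot: [2.437, 1.981, -0.0]
force: [0.3, 0.1, 2.6]
width: 0.217
gripper_force: 25.0
```

```bash
python3 - <<'E'
from h import *
f=[]
for _ in range(12): I=get_image("side");o=observe();f.append(o["force"])
print(np.mean(f,0),np.std(f,0),o["position"],o["clock"])
u,v,r=228,222,25
cv2.imwrite("pics/fin.png",cv2.resize(I[v-r:v+r,u-r:u+r,::-1],(600,600),interpolation=cv2.INTER_CUBIC))
E
```

```text
[ 0.346  -0.244   1.8641] [0.5273 0.3796 0.5161] [0.6497 0.1596 0.1494] 21.3
```

View pics/fin.png

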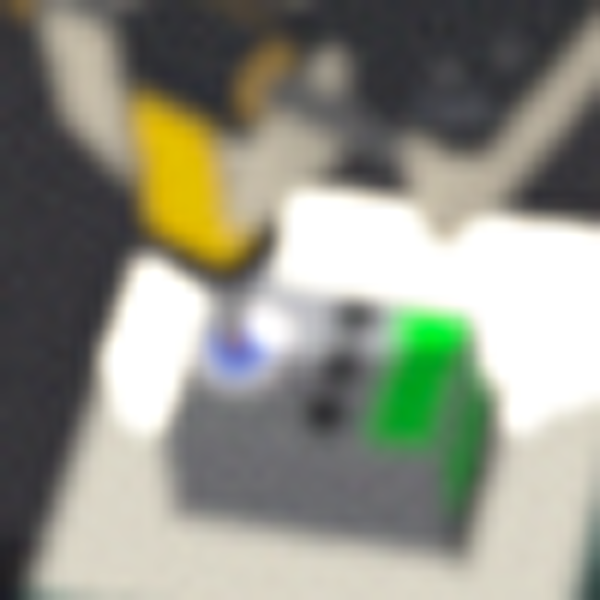

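The tip is on the blue dot at (236,345), the probe is upright, and about 3 N is being pressed. That matches a plunger roughly half in, so I'm handing it in.

```bash
python3 -c "from cell import *;print(sign_off())"
```

```text
the job is handed in; nothing more can be done
None
```

The job is handed in (no verdict was returned): the green block is in the heater well, the red block is in the reject tray, and the probe is held upright on the blue dot at about 3 N, so its tip should be roughly half in.

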